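# Seat the lamp plugs, then peel off the top gear cover and hold it ready

### The job

On the round lamp module, press the green and the orange plug down until both are fully home. Then peel the top white cover off the sticky nested stack by its blue fin: raise that corner first while the opposite corner stays down on the stack, and only then lift the cover clear, leaving the rest of the stack and the other things on the bench where they stand. Finish holding the cover, about level, centred over the lamp module and a hand's breadth above it; do not put it down or let go.

Things in the scene. Friction and masses are not known exactly. Their poses are not given: they have to be found in the camera images.
- module: Round lamp module, fixed, left or right, yaw varies: black base 176 mm across, white finned heat sink, aluminium disc 136 mm across, top 45 mm above the bench. Origin: centre of underside. Black driver box 46 x 96 mm, top at 65 mm, centred at own x +27; grey sockets 26 x 30 mm, tops at 61 mm, at x -35, y +26 (green plug) and y -26 mm (orange plug).
- green_plug (a joint): How far the green plug is pressed down, in m: 0 = 8 mm up, 0.008 = fully home on a hard stop. Starts partly in. It slides straight down against about 5 N of friction and stays where it is left.
- orange_plug (a joint): The same for the orange plug.
- green_plug_top (a point): Centre of the flat top (20 x 24 mm) of the green plug; 79 mm above the bench at joint 0, 71 mm when fully home.
- orange_plug_top (a point): The same for the orange plug.
- stack: Remaining nested covers, loose, 0.9 kg, 156 x 116 mm (own x, y), white rims, grey between; yaw within 0.6 rad. Origin: centre of underside. Cover rests on its rim 45 mm up, over a plug 17 mm high, 3 to 4 mm play. Sprung rubber low on the plug's long sides (x +30) clings to the cover's walls, 5 to 6 N a side: a straight pull drags the stack along; tilting the cover 0.17 rad frees it.
- cover: Top cover, loose, about 0.13 kg: white pan, open side down, 150 x 110 x 24 mm (own x, y, z), walls 3 mm. Origin: centre of its lower rim, z up. Starts on the stack with the same axes. On its flat top at the (-x, +y) corner stands a solid blue fin: 14 mm thick in y, 40 long in x, 30 high, centred at x -53, y +46, top 54 mm above the rim (99 above the bench).
- cover_fin (a point): Centre of the top edge of the blue fin on the cover; at (-53, 46, 54) mm in the cover's frame.
- cover_far_corner (a point): The cover's lower-rim corner diagonally opposite the fin; at (75, -55, 0) mm in the cover's frame.
- tape_roll: Bystander: roll of cream tape lying flat, 80 mm across, 30 mm high. Origin: centre of its underside.
- screwdriver: Bystander: screwdriver with red handle lying on the bench, 180 mm long, along its own x.
- screw_bin: Bystander: small open blue bin, 80 x 120 x 40 mm. Origin: centre of its underside.
There are look-alikes about, which are no part of the job. Leave any turquoise or yellow look-alike of the cover alone.

How it is judged (in metres and radians):
On the way, in this order (a step that is already met when the one before it is completed fails the run):
1. both plugs pressed fully home, the cover still on the stack (value of joint each of green_plug, orange_plug above 0.0068 m and z of cover_fin in the frame of stack below 0.103 m), for 0.2 s.
2. the fin's corner raised (cover tilted more than 0.12 rad) while the opposite corner is within 8 mm of the stack's rim (angle between cover's own z axis and vertical above 0.12 rad and z of cover_fin in the frame of stack above 0.11 m and z of cover_far_corner in the frame of stack below 0.053 m and distance between cover_far_corner and stack below 0.125 m), for 0.1 s.
At the end, for the whole second after the job is handed in: Plugs within 1.2 mm of fully home; cover held still by the fingers, touching neither stack nor module, within 20 deg of level, centre within 50 mm of the module's, lower rim over 130 mm above the bench (far corner over 100); stack flat, within 25 mm of its start (value of joint each of green_plug, orange_plug above 0.0068 m and horizontal distance between cover and module below 0.05 m and height (world z) of cover above 0.13 m and height (world z) of cover_far_corner above 0.1 m and angle between cover's own z axis and vertical below 0.35 rad and contact force between the fingers and cover above 1 N and contact force between cover and stack below 0.1 N and contact force between cover and module below 0.1 N and linear speed of cover below 0.03 m/s and height (world z) of stack below 0.006 m and angle between stack's own z axis and vertical below 0.05 rad and distance of stack from where it was at the start of the episode below 0.025 m); the arm keeps its last pose, push and grip.
It fails at once if the rest of the stack is lifted, tipped or dragged along (height (world z) of stack above 0.012 m or angle between stack's own z axis and vertical above 0.1 rad or distance of stack from where it was at the start of the episode above 0.03 m).
It fails at once if a bystander is moved more than 30 mm (distance of any of tape_roll, screwdriver, screw_bin from where it was at the start of the episode above 0.03 m).
It also fails if it takes over 58 s, if anything falls off the work surface, if the arm or the gripper's body presses on something with over 40 N, if the wrist force passes 120 N, or if a joint passes its speed limit or range.

### The arm

A 6-joint arm with a two-finger parallel gripper is mounted at the origin on the work surface. World frame = base frame: x ahead of the robot, y to its left, z up, the work surface at z = 0. Lengths are in mm, angles in rad, forces in N, time in s.
With the tool pointing down it reaches from about 275 to 975 mm from the base axis. Payload 8.4 kg.
Tool frame: the origin (TCP) lies at the very end of the fingers, on their centre line; the grasp point (between the pads) lies behind it (env.grip_point_offset is the z of the grasp point in the tool frame, in mm); z points along the fingers, y is the direction in which the jaws open and shut (so a half turn about z gives the same grasp; the last joint's range is limited). The gripper opens to 92 mm and grips with 3 to 60 N. Pads are 20 mm wide; open, the fingers measure 128 mm over their backs; the gripper's body (75 mm by 189 mm) begins 69 mm behind the grasp point.
Start: joints at [1.309, 0.353, 1.633, -0, 1.155, -0.002], TCP at [160.553, 604.029, 214.583] pointing down, gripper open.
Joint ranges: [-2.63, 2.63], [-0.92, 2.1], [0.06, 2.66], [-1.3, 4.44], [0, 2.69], [-3.02, 3.02]. Speed limits (rad/s): [2.22, 2.22, 2.79, 3.14, 3.14, 3.14].

### API

Orientations are given as [roll, pitch, yaw] about the fixed x, y, z axes, in that order (R = Rz(yaw) Ry(pitch) Rx(roll)).
In Python, from bench import status, cams, workorder, env gives the robot as it stands.
- The arm moves only by the tool apply_moves, never from a script. Its argument "series" is a list of rows, each an object with "dp": the shift along the tool's x, y, z each as a share of 30 mm, from -1 to 1, a list of three; "turn": the turn, a rotation vector about the tool's x, y, z each as a share of 6 degrees, from -1 to 1, a list of three; "gripper": the closure, from 0 (fully open) to 1 (shut). In form: [{"dp": [tx, ty, tz], "turn": [rx, ry, rz], "gripper": gripper}, ...]. A call has 1 to 5 rows; each row shifts and turns the commanded pose from where the row before left it, along the tool's axes as they then stand; what a row does not reach is not made up. A row lasts 1/8 s, in which the tool goes at most 62.5 mm and 10.7 degrees, less where a joint would pass 70% of its speed; a pose out of reach is approached as far as the arm can. A call with a number of a shift or a turn outside -1 to 1 is refused whole. A call with a gripper value outside its range is refused whole. The fingers move at their own pace and stop on an object; the grip force is fixed at half the most. Time passes only in rows, so rows that do not move let the fingers close. It gives the time, the measured TCP pose, the force and the opening at its end, in the units of the state.
- status.read_state(): the state, without advancing time (a new reading comes with each control period).
- cams.grab_frame(name): name is "scene" or "top"; returns a dict with "color" (420x560x3 uint8, blue, green, red), "vfov" (degrees; the focal length in pixels is half the picture's height over the tangent of half this angle, whatever the lens; pixels are square), "cx", "cy" (the principal point, pixels), "R" (3x3) and "t" (3): a world point X has camera coordinates R X + t. Camera axes: x right, y down, z forward; pixel columns grow to the right and rows downward; lengths in mm; the calibration is good to about 2 mm. A picture is of the moment at which its call begins. There is no depth.
- workorder.job_done(): hands the job in, once; it reports no verdict.
The state is a dict: "clock": time; "q": joint angles; "joint_velocities": joint speeds; "joint_torque": joint torques, N m; "position": TCP position; "ee_rot": TCP orientation; "contact_force": force on the tool from outside, world axes, zero at the start; "ft_torque": the same for the moment, N m; "opening": finger opening in mm.
Only numpy, scipy, OpenCV 4.12 (cv2) and the standard library are available. Lean on these libraries where they do the work, as an engineer would, in place of code of your own. Each camera call takes 0.05 s, during which the arm holds its last target.

## Working session

There is one attempt and no reset: what is moved stays moved. The work goes in short steps, Python scripts to look and compute and a tool call to move; the robot and the scene stay as the last step left them, time stands still between calls to the robot, and variables do not carry over. Pictures are saved under pics/ and viewed, and the job is handed in when it is done.

Besides the shell and the picture viewer there is one more tool, called after ">>>" by a JSON object that holds its "fn" and its "kwargs", one argument or row to a line. apply_moves: Moves the arm, as the interface text tells. Its arguments: {"type":"object","properties":{"series":{"type":"array"}},"required":["series"]}

```bash
ls; mkdir -p pics; python3 - <<'E'
from bench import status, cams, workorder, env
import cv2,json
print(status.read_state()); print([ (a,getattr(env,a)) for a in dir(env) if not a.startswith('_')])
import numpy as np,pickle
d={}
for n in("scene","top"):
    f=cams.grab_frame(n); d[n]=f
    cv2.imwrite(f"pics/{n}0.png",f["color"]); print(n,f["vfov"],f["cx"],f["cy"],f["R"],f["t"])
pickle.dump(d,open("f0.pkl","wb"))
E
```

```text
pics
{'clock': 0.0, 'q': array([ 1.30856461e+00,  3.53645304e-01,  1.63416085e+00, -6.82314755e-06,
        1.15520552e+00, -2.40736265e-03]), 'joint_velocities': array([ 0.00086125,  0.00047727, -0.00021233, -0.00012994, -0.00037718,
        0.00034769]), 'joint_torque': array([ 1.63351953e-03, -5.93849087e+01, -3.34224093e+01,  6.98705460e-02,
        2.33705167e-02, -1.57112336e-04]), 'position': array([160.4417052 , 603.52034924, 213.85404967]), 'ee_rot': array([-3.14017362e+00,  2.82232532e-06,  2.88177106e+00]), 'contact_force': array([ 0.22332659,  0.37659999, -0.6569107 ]), 'ft_torque': array([-0.01340135,  0.05614231,  0.0146639 ]), 'opening': 91.91457077946751}
[('Unreachable', <class 'bench.Unreachable'>), ('grip_point_offset', -18.700000000000003)]
scene 55.10594592031297 289.85166822801347 207.96953750677966 [[ 0.26394432  0.96424037  0.02395653]
 [ 0.5666682  -0.13492113 -0.81282436]
 [-0.78052582  0.22811577 -0.58201602]] [-102.34828686 -207.10219535 1529.96024646]
top 55.58420075245135 277.2647624349532 201.38390350790667 [[ 0.0165412  -0.9998541   0.00426314]
 [-0.98541822 -0.01702422 -0.16929592]
 [ 0.16934379 -0.00140061 -0.98555605]] [-28.43887716 500.70004721 934.31017236]
```

View pics/scene0.png

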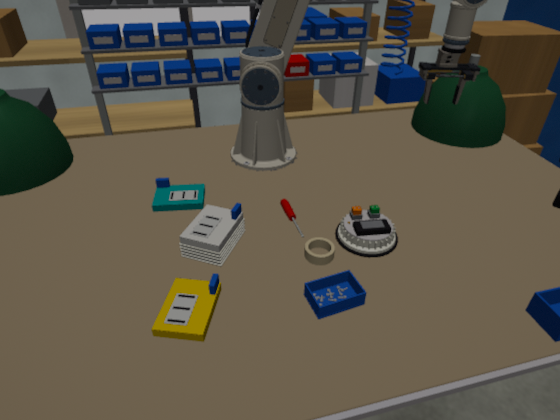

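View pics/top0.png

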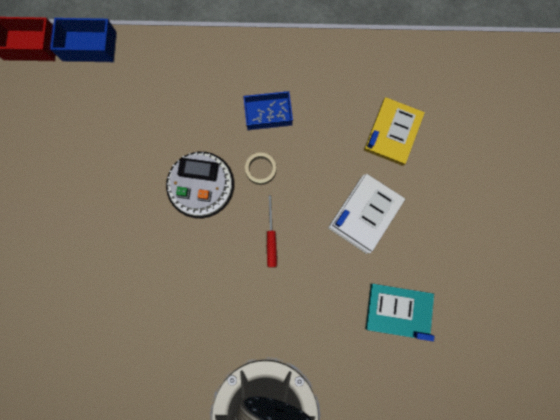

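```bash
cat > h.py <<'E'
import numpy as np,pickle,cv2
def foc(f): return f["color"].shape[0]/2/np.tan(np.radians(f["vfov"]/2))
def proj(f,X):
    X=np.atleast_2d(X).astype(float); c=X@np.array(f["R"]).T+np.array(f["t"]); F=foc(f)
    return np.c_[f["cx"]+F*c[:,0]/c[:,2], f["cy"]+F*c[:,1]/c[:,2]]
def back(f,u,v,z):
    R=np.array(f["R"]);t=np.array(f["t"]);F=foc(f)
    d=R.T@np.array([(u-f["cx"])/F,(v-f["cy"])/F,1]); o=-R.T@t
    return o+d*(z-o[2])/d[2]
def crop(f,x0,y0,w,h,s,name):
    cv2.imwrite(name,cv2.resize(f["color"][y0:y0+h,x0:x0+w],None,fx=s,fy=s,interpolation=cv2.INTER_CUBIC))
E
python3 - <<'E'
from h import *
d=pickle.load(open("f0.pkl","rb"))
crop(d["top"],155,140,90,90,6,"pics/tm.png")
crop(d["top"],320,165,95,95,6,"pics/ts.png")
crop(d["scene"],170,190,90,80,7,"pics/ss.png")
crop(d["scene"],325,195,80,65,8,"pics/sm.png")
E
```

```text
(no output)
```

View pics/tm.png

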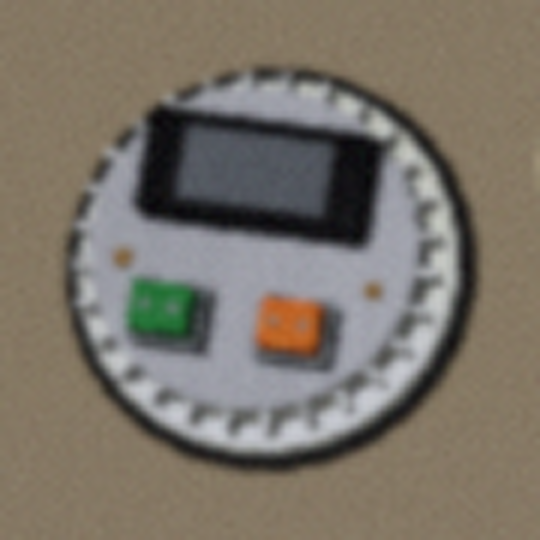

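View pics/ts.png

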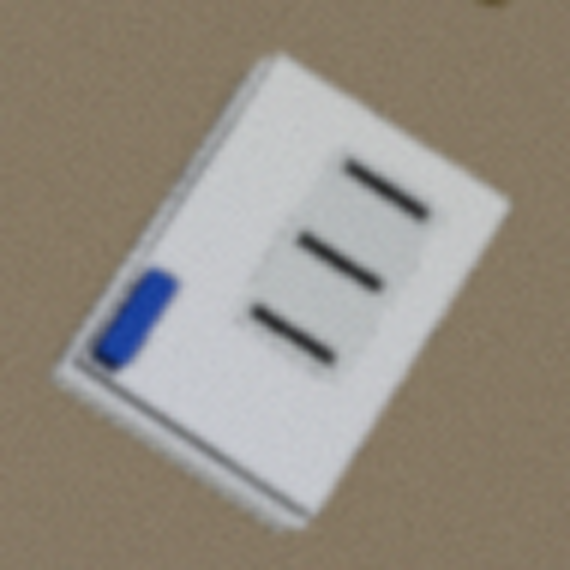

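View pics/ss.png

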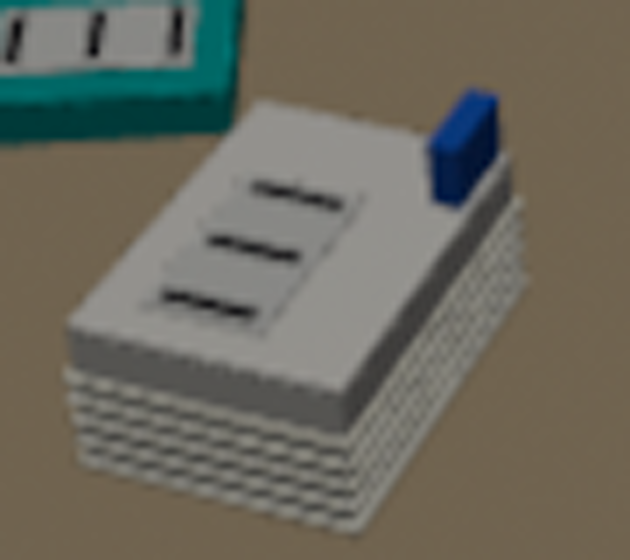

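View pics/sm.png

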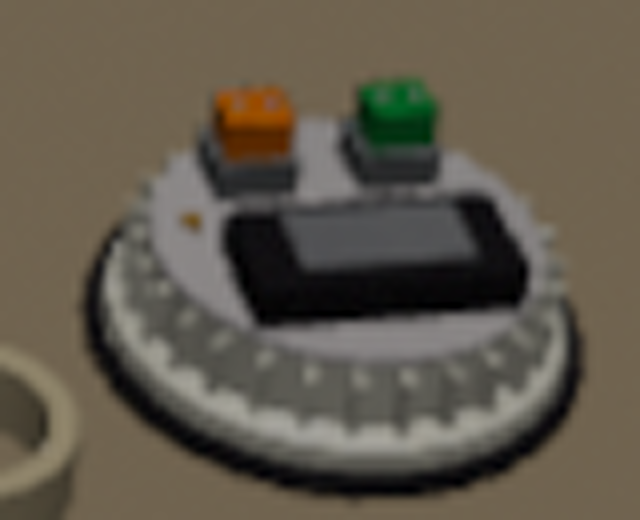

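```bash
cat > fit.py <<'E'
from h import *
from scipy.optimize import least_squares
d=pickle.load(open("f0.pkl","rb"))
def px(L,x0,y0,s): return np.array([[x0+(u+.5)/s-.5,y0+(v+.5)/s-.5] for u,v in L])
def place(p,P):
    c,s=np.cos(p[2]),np.sin(p[2]); P=np.array(P,float)
    return np.c_[p[0]+c*P[:,0]-s*P[:,1],p[1]+s*P[:,0]+c*P[:,1],P[:,2]]
def fit(items,p0):
    def r(p): return np.concatenate([(proj(d[n],place(p,P))-U).ravel() for n,U,P in items])
    s=least_squares(r,p0); print(s.x, "rms",np.sqrt(np.mean(s.fun**2))); 
    for n,U,P in items: print(n,np.round(proj(d[n],place(s.x,P))-U,2).tolist())
    return s.x
# cover top, z=69 ; corners: (+x+y)=top, (+x-y)=right,(-x-y)=bottom,(-x+y)=left
C=[[75,55,69],[75,-55,69],[-75,-55,69],[-75,55,69]]
tc=px([(285,55),(510,205),(308,515),(80,358)],320,165,6)
sc=px([(343,393),(68,325),(262,102),(512,155)],170,190,7)
T=[("top",tc,C)];S=[("scene",sc,C)]
for it in (T,S,T+S): cov=fit(it,[500,-200,-.5])
print("fin pred", [((proj(d["top"],place(cov,[[-53,46,99]]))-[320,165]+.5)*6-.5).round(1), ((proj(d["scene"],place(cov,[[-53,46,99]]))-[170,190]+.5)*7-.5).round(1)])
print("fin",place(cov,[[-53,46,99]]))
B=[[50,48,65],[50,-48,65],[4,-48,65],[4,48,65]]
tb=px([(150,107),(385,140),(365,243),(138,213)],155,140,6)
sb=px([(525,268),(262,312),(228,218),(485,195)],325,195,8)
for it in ([("top",tb,B)],[("scene",sb,B)],[("top",tb,B),("scene",sb,B)]): mod=fit(it,[500,200,0])
for nm,y,t,s in (("green",26,(160,302),(397,93)),("orange",-26,(289,322),(254,103))):
    a=px([t],155,140,6)[0]; b=px([s],325,195,8)[0]
    r=least_squares(lambda X:np.concatenate([(proj(d["top"],X)[0]-a),(proj(d["scene"],X)[0]-b)]),[400,200,75])
    print(nm,r.x,r.fun, place(mod,[[-35,y,75]]))
E
python3 fit.py
```

```text
[ 476.14872363 -238.30274934   -0.59303998] rms 0.48468627535278175
top [[-0.51, -0.41], [0.67, 0.28], [0.51, 0.37], [-0.67, -0.29]]
[ 479.48350192 -238.64006011   -0.58009182] rms 0.15718560576987184
scene [[0.11, -0.05], [-0.24, 0.08], [-0.13, -0.17], [0.26, 0.08]]
[ 476.95361181 -238.42620686   -0.5880163 ] rms 0.5206980864630714
top [[-0.66, -0.72], [0.63, -0.24], [0.76, 0.02], [-0.55, -0.44]]
scene [[-0.23, -0.67], [-0.32, -0.71], [0.12, -0.73], [0.32, -0.33]]
fin pred [array([[138.9, 312.7]]), array([[465.7, 116.2]])]
fin [[ 458.37208205 -170.75252843   99.        ]]
[ 5.47312653e+02  1.77363379e+02 -1.16964460e-01] rms 0.49954988799040045
top [[0.38, -0.23], [0.11, -0.61], [0.44, 0.51], [-0.93, 0.31]]
[ 5.55185079e+02  1.73481553e+02 -6.30909715e-02] rms 0.8599996799087144
scene [[1.54, 0.73], [0.06, -0.79], [-1.41, 0.35], [-0.22, -0.46]]
[ 5.49383929e+02  1.76779199e+02 -1.00121713e-01] rms 1.142010809648101
top [[0.27, -0.77], [0.09, -1.79], [0.74, -0.65], [-0.72, -0.2]]
scene [[1.26, -0.29], [-0.54, -2.69], [-1.35, -1.49], [0.11, -1.48]]
green [518.47482109 207.74273838  78.44417623] [ 0.15504586  0.06424095  0.19612071 -0.03551326] [[517.15802628 206.14739925  75.        ]]
orange [511.49812846 156.65337146  77.69954392] [ 0.12391587  0.04791558  0.15503868 -0.02236787] [[511.96039119 154.40781489  75.        ]]
```

```bash
cat > plan.py <<'E'
from h import *
from bench import status
from scipy.spatial.transform import Rotation as Ro
def cur():
    s=status.read_state(); return np.array(s["position"]),Ro.from_euler("xyz",s["ee_rot"])
def to(p,yaw=None,p0=None,R0=None):
    if p0 is None: p0,R0=cur()
    rv=np.zeros(3)
    if yaw is not None:
        R1=Ro.from_euler("xyz",[np.pi,0,yaw]); rv=(R0.inv()*R1).as_rotvec(); R0=R1
    dp=R0.inv().apply(np.array(p)-p0)
    print("turn(deg)",np.degrees(rv).round(2),"share6",(np.degrees(rv)/6).round(3)," then dp mm",dp.round(2),"share30",(dp/30).round(3), "n>=",np.abs(dp/30).max().round(2))
E
python3 -c "
from plan import *
to([514,182,110],np.pi-.12)"
```

```text
turn(deg) [-0.07 -0.   -8.01] share6 [-1.200e-02 -1.000e-03 -1.334e+00]  then dp mm [-401.5  -376.22  103.94] share30 [-13.383 -12.541   3.465] n>= 13.38
```

>>> {"fn": "apply_moves", "kwargs": {
  "series": [
    {"dp": [0, 0, 0], "turn": [0, 0, -0.7], "gripper": 0.63},
    {"dp": [0, 0, 0], "turn": [0, 0, -0.7], "gripper": 0.63}
  ]
}}

```text
clock: 0.35
position: [160.5, 603.7, 214.1]
ee_rot: [-3.141, -0.0, 3.031]
contact_force: [-0.0, 0.6, 1.0]
opening: 74.1
```

```bash
python3 -c "
from plan import *
print(cur()[1].as_euler('xyz'))
to([514,182,110]);to([514,182,110],np.pi-.12)"
```

```text
[-3.14075501e+00 -1.16883174e-04  3.03081762e+00]
turn(deg) [0. 0. 0.] share6 [0. 0. 0.]  then dp mm [-398.   -379.99  104.41] share30 [-13.267 -12.666   3.48 ] n>= 13.27
turn(deg) [-0.05 -0.01  0.53] share6 [-0.008 -0.001  0.088]  then dp mm [-401.47 -376.39  104.14] share30 [-13.382 -12.546   3.471] n>= 13.38
```

>>> {"fn": "apply_moves", "kwargs": {
  "series": [
    {"dp": [-0.74, -0.7, 0.19], "turn": [0, 0, 0], "gripper": 0.63},
    {"dp": [-0.74, -0.7, 0.19], "turn": [0, 0, 0], "gripper": 0.63},
    {"dp": [-0.74, -0.7, 0.19], "turn": [0, 0, 0], "gripper": 0.63},
    {"dp": [-0.74, -0.7, 0.19], "turn": [0, 0, 0], "gripper": 0.63},
    {"dp": [-0.74, -0.7, 0.19], "turn": [0, 0, 0], "gripper": 0.63}
  ]
}}

```text
clock: 0.98
position: [259.4, 486.2, 185.6]
ee_rot: [-3.141, -0.0, 3.028]
contact_force: [0.5, -0.1, -0.2]
opening: 33.6
```

>>> {"fn": "apply_moves", "kwargs": {
  "series": [
    {"dp": [-0.74, -0.7, 0.19], "turn": [0, 0, 0], "gripper": 0.63},
    {"dp": [-0.74, -0.7, 0.19], "turn": [0, 0, 0], "gripper": 0.63},
    {"dp": [-0.74, -0.7, 0.19], "turn": [0, 0, 0], "gripper": 0.63},
    {"dp": [-0.74, -0.7, 0.19], "turn": [0, 0, 0], "gripper": 0.63},
    {"dp": [-0.74, -0.7, 0.19], "turn": [0, 0, 0], "gripper": 0.63}
  ]
}}

```text
clock: 1.6
position: [357.8, 369.3, 157.2]
ee_rot: [-3.141, -0.0, 3.028]
contact_force: [-0.3, 0.1, 0.4]
opening: 34.2
```

>>> {"fn": "apply_moves", "kwargs": {
  "series": [
    {"dp": [-0.74, -0.7, 0.19], "turn": [0, 0, 0], "gripper": 0.63},
    {"dp": [-0.74, -0.7, 0.19], "turn": [0, 0, 0], "gripper": 0.63},
    {"dp": [-0.74, -0.7, 0.19], "turn": [0, 0, 0], "gripper": 0.63},
    {"dp": [-0.74, -0.7, 0.19], "turn": [0, 0, 0], "gripper": 0.63},
    {"dp": [0, 0, 0], "turn": [0, 0, 0], "gripper": 0.63}
  ]
}}

```text
clock: 2.22
position: [436.6, 275.4, 134.2]
ee_rot: [-3.141, -0.001, 3.026]
contact_force: [-0.6, 0.0, -0.2]
opening: 34.3
```

```bash
python3 -c "
from plan import *
to([514,182,110]);print(status.read_state())"
```

```text
turn(deg) [0. 0. 0.] share6 [0. 0. 0.]  then dp mm [-87.67 -83.84  24.22] share30 [-2.922 -2.795  0.807] n>= 2.92
{'clock': 2.225, 'q': array([ 5.59954723e-01,  2.83090758e-01,  1.93813889e+00, -1.87832373e-04,
        9.21509930e-01, -8.95072117e-01]), 'joint_velocities': array([ 0.03712158, -0.01132598, -0.0017272 ,  0.01440005,  0.00878163,
        0.03129505]), 'joint_torque': array([ -1.51193988, -48.44358802, -27.9640317 ,  -0.20560979,
        -0.05279031,  -0.46064291]), 'position': array([436.61695419, 275.41616911, 134.22030355]), 'ee_rot': array([-3.14075866e+00, -8.01403998e-04,  3.02593649e+00]), 'contact_force': array([-0.61531922,  0.04337592, -0.15151747]), 'ft_torque': array([ 0.02977903, -0.03254309,  0.01353102]), 'opening': 34.30791468506634}
```

>>> {"fn": "apply_moves", "kwargs": {
  "series": [
    {"dp": [-0.73, -0.7, 0.2], "turn": [0, 0, 0], "gripper": 0.63},
    {"dp": [-0.73, -0.7, 0.2], "turn": [0, 0, 0], "gripper": 0.63},
    {"dp": [-0.73, -0.7, 0.2], "turn": [0, 0, 0], "gripper": 0.63},
    {"dp": [-0.73, -0.69, 0.2], "turn": [0, 0, 0], "gripper": 0.63},
    {"dp": [0, 0, 0], "turn": [0, 0, 0], "gripper": 0.63}
  ]
}}

```text
clock: 2.85
position: [514.0, 183.4, 110.4]
ee_rot: [-3.141, -0.001, 3.027]
contact_force: [-0.1, -0.7, 0.6]
opening: 34.0
```

```bash
python3 - <<'E'
from plan import *
from bench import cams
to([514,182,85])
f=cams.grab_frame("scene"); crop(f,300,150,120,100,6,"pics/p1.png")
f2=cams.grab_frame("top"); crop(f2,155,130,100,100,6,"pics/p1t.png")
E
```

```text
turn(deg) [0. 0. 0.] share6 [0. 0. 0.]  then dp mm [-0.18 -1.35 25.44] share30 [-0.006 -0.045  0.848] n>= 0.85
```

View pics/p1.png

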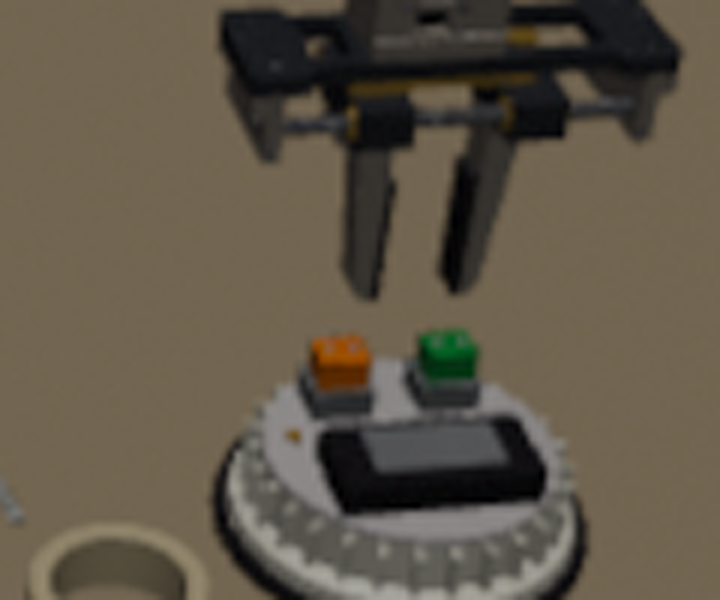

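View pics/p1t.png

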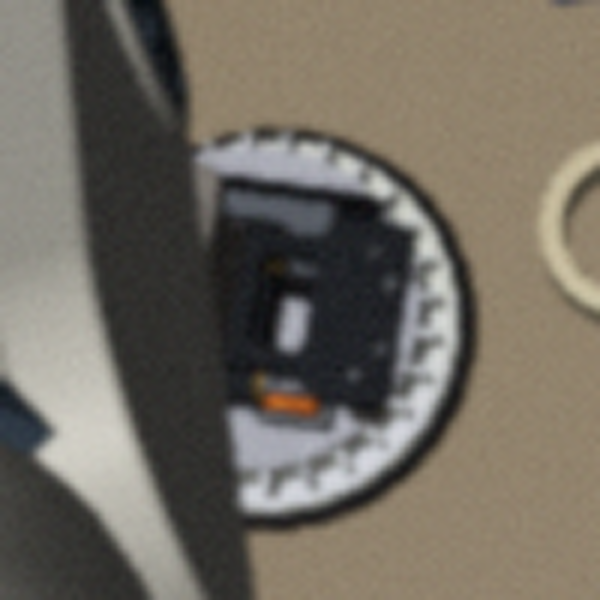

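```bash
python3 - <<'E'
from h import *
d=pickle.load(open("f0.pkl","rb"));f=d["scene"]
print((proj(f,[[514,183.4,110.4],[514,182,78],[511.5,156,78],[518,208,78]])-[300,150]+.5)*6-.5)
E
```

```text
[[406.12944813 284.14439442]
 [393.90975773 342.17913932]
 [340.08048618 346.6558738 ]
 [448.73242729 339.54119762]]
```

>>> {"fn": "apply_moves", "kwargs": {
  "series": [
    {"dp": [0, -0.04, 0.5], "turn": [0, 0, 0], "gripper": 0.57},
    {"dp": [0, 0, 0.3], "turn": [0, 0, 0], "gripper": 0.57},
    {"dp": [0, 0, 0], "turn": [0, 0, 0], "gripper": 0.57}
  ]
}}

```text
clock: 3.32
position: [512.5, 182.6, 85.7]
ee_rot: [-3.141, -0.002, 3.029]
contact_force: [-0.1, -0.1, -0.1]
opening: 39.1
```

>>> {"fn": "apply_moves", "kwargs": {
  "series": [
    {"dp": [0, 0, 0.1], "turn": [0, 0, 0], "gripper": 0.57},
    {"dp": [0, 0, 0.1], "turn": [0, 0, 0], "gripper": 0.57},
    {"dp": [0, 0, 0.1], "turn": [0, 0, 0], "gripper": 0.57},
    {"dp": [0, 0, 0.1], "turn": [0, 0, 0], "gripper": 0.57}
  ]
}}

```text
clock: 3.82
position: [513.7, 182.6, 75.2]
ee_rot: [3.142, 0.0, 3.028]
contact_force: [-3.1, -0.4, 10.0]
opening: 39.7
```

>>> {"fn": "apply_moves", "kwargs": {
  "series": [
    {"dp": [0, 0, 0.08], "turn": [0, 0, 0], "gripper": 0.57},
    {"dp": [0, 0, 0.06], "turn": [0, 0, 0], "gripper": 0.57},
    {"dp": [0, 0, 0], "turn": [0, 0, 0], "gripper": 0.57}
  ]
}}

```text
clock: 4.2
position: [513.7, 182.5, 71.3]
ee_rot: [3.141, 0.0, 3.028]
contact_force: [-2.9, -1.5, 9.1]
opening: 39.6
```

>>> {"fn": "apply_moves", "kwargs": {
  "series": [
    {"dp": [0, 0, 0.04], "turn": [0, 0, 0], "gripper": 0.57},
    {"dp": [0, 0, 0.03], "turn": [0, 0, 0], "gripper": 0.57},
    {"dp": [0, 0, 0], "turn": [0, 0, 0], "gripper": 0.57}
  ]
}}

```text
clock: 4.58
position: [513.9, 182.6, 71.2]
ee_rot: [3.141, 0.001, 3.028]
contact_force: [-9.7, -3.1, 34.7]
opening: 39.3
```

>>> {"fn": "apply_moves", "kwargs": {
  "series": [
    {"dp": [0, 0, 0], "turn": [0, 0, 0], "gripper": 0.57},
    {"dp": [0, 0, -0.3], "turn": [0, 0, 0], "gripper": 0.57},
    {"dp": [0, 0, -0.7], "turn": [0, 0, 0], "gripper": 0.57},
    {"dp": [0, 0, -0.8], "turn": [0, 0, 0], "gripper": 0.57},
    {"dp": [0, 0, -0.8], "turn": [0, 0, 0.7], "gripper": 0.45}
  ]
}}

```text
clock: 5.2
position: [513.5, 182.5, 147.1]
ee_rot: [-3.141, -0.0, 2.954]
contact_force: [0.4, -0.5, -0.3]
opening: 47.4
```

```bash
python3 - <<'E'
from plan import *
from bench import cams
f=cams.grab_frame("scene"); crop(f,325,195,80,65,8,"pics/p2.png")
to([457,-170,125],np.pi-.588)
E
```

```text
turn(deg) [ 0.15  0.17 22.67] share6 [0.026 0.028 3.779]  then dp mm [-147.42 -326.09   25.14] share30 [ -4.914 -10.87    0.838] n>= 10.87
```

View pics/p2.png

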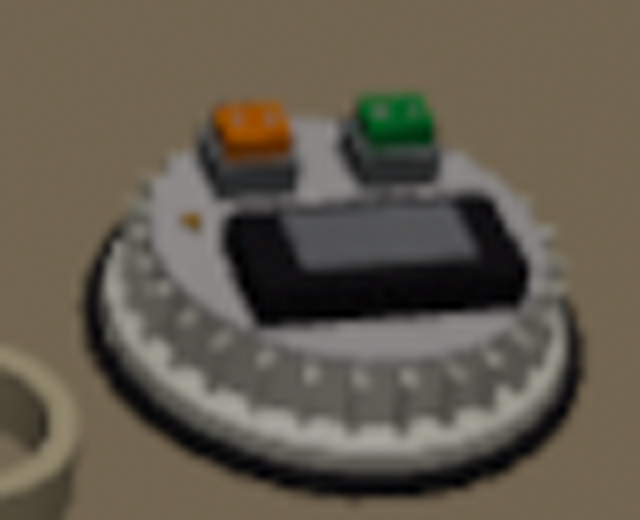

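>>> {"fn": "apply_moves", "kwargs": {
  "series": [
    {"dp": [0, -0.3, 0], "turn": [0, 0, 0.8], "gripper": 0.45},
    {"dp": [0, -0.5, 0], "turn": [0, 0, 0.8], "gripper": 0.45},
    {"dp": [0, -0.5, 0], "turn": [0, 0, 0.8], "gripper": 0.45},
    {"dp": [0, -0.5, 0], "turn": [0, 0, 0.8], "gripper": 0.45},
    {"dp": [0, -0.5, 0], "turn": [0, 0, 0.4], "gripper": 0.45}
  ]
}}

```text
clock: 5.88
position: [488.5, 118.0, 146.1]
ee_rot: [-3.141, -0.0, 2.577]
contact_force: [0.5, -0.2, -0.7]
opening: 50.5
```

```bash
python3 - <<'E'
from plan import *
to([458,-170.5,125],np.pi-.588)
to([458,-170.5,125])
E
```

```text
turn(deg) [-0.01 -0.01  1.36] share6 [-0.002 -0.001  0.226]  then dp mm [-134.63 -257.02   21.09] share30 [-4.488 -8.567  0.703] n>= 8.57
turn(deg) [0. 0. 0.] share6 [0. 0. 0.]  then dp mm [-128.51 -260.13   21.12] share30 [-4.284 -8.671  0.704] n>= 8.67
```

>>> {"fn": "apply_moves", "kwargs": {
  "series": [
    {"dp": [-0.45, -0.85, 0.07], "turn": [0, 0, 0], "gripper": 0.45},
    {"dp": [-0.45, -0.85, 0.07], "turn": [0, 0, 0], "gripper": 0.45},
    {"dp": [-0.45, -0.85, 0.07], "turn": [0, 0, 0], "gripper": 0.45},
    {"dp": [-0.45, -0.85, 0.07], "turn": [0, 0, 0], "gripper": 0.45},
    {"dp": [-0.45, -0.85, 0.07], "turn": [0, 0, 0], "gripper": 0.45}
  ]
}}

```text
clock: 6.5
position: [477.5, -26.3, 135.8]
ee_rot: [3.142, 0.0, 2.579]
contact_force: [0.6, -0.9, -0.3]
opening: 50.8
```

>>> {"fn": "apply_moves", "kwargs": {
  "series": [
    {"dp": [-0.45, -0.85, 0.07], "turn": [0, 0, 0], "gripper": 0.45},
    {"dp": [-0.45, -0.85, 0.07], "turn": [0, 0, 0], "gripper": 0.45},
    {"dp": [-0.45, -0.85, 0.07], "turn": [0, 0, 0], "gripper": 0.45},
    {"dp": [-0.4, -0.7, 0.07], "turn": [0, 0, 0], "gripper": 0.45},
    {"dp": [0, 0, 0], "turn": [0, 0, 0], "gripper": 0.45}
  ]
}}

```text
clock: 7.12
position: [469.8, -136.8, 127.3]
ee_rot: [-3.141, -0.0, 2.577]
contact_force: [-0.2, 1.1, -0.0]
opening: 50.3
```

```bash
python3 - <<'E'
from plan import *
from bench import cams
to([458,-170.5,125],np.pi-.588)
f=cams.grab_frame("scene"); crop(f,170,150,110,110,5,"pics/p3.png")
print((proj(f,[cur()[0],[458,-170.5,99]])-[170,150]+.5)*5-.5)
f=cams.grab_frame("top"); crop(f,300,150,120,120,5,"pics/p3t.png")
E
```

```text
turn(deg) [-0.01 -0.01  1.33] share6 [-0.001 -0.002  0.221]  then dp mm [ -8.87 -34.54   2.3 ] share30 [-0.296 -1.151  0.077] n>= 1.15
[[398.76245213 242.31120398]
 [332.86900085 282.43262204]]
```

View pics/p3.png

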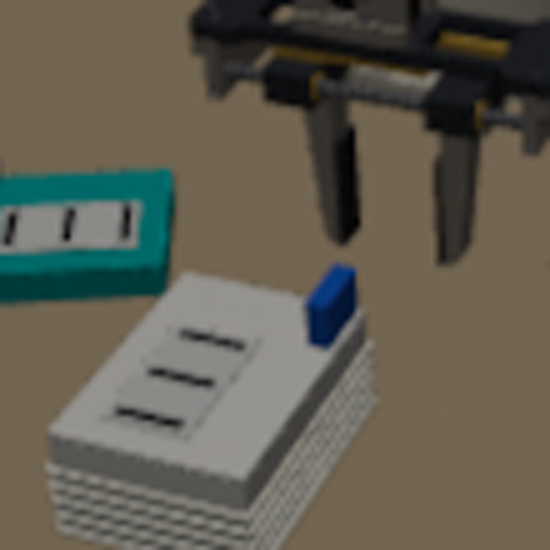

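View pics/p3t.png

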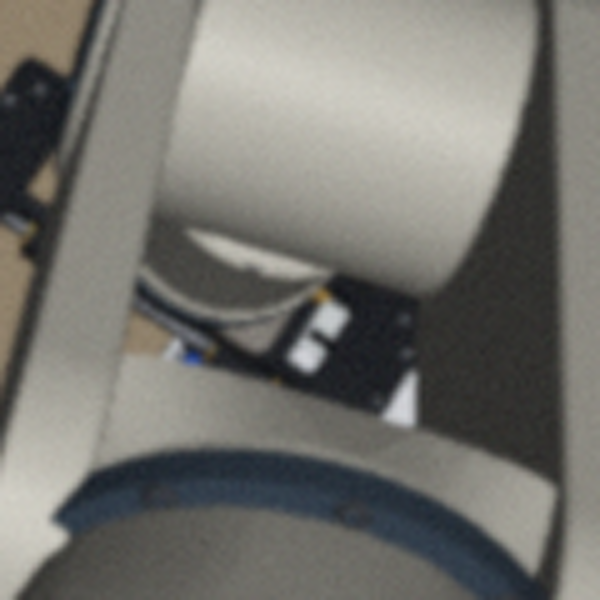

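>>> {"fn": "apply_moves", "kwargs": {
  "series": [
    {"dp": [-0.1, -0.38, 0.02], "turn": [0, 0, 0.22], "gripper": 0.45},
    {"dp": [-0.1, -0.38, 0.02], "turn": [0, 0, 0], "gripper": 0.45},
    {"dp": [-0.1, -0.38, 0.02], "turn": [0, 0, 0], "gripper": 0.45},
    {"dp": [0, 0, 0], "turn": [0, 0, 0], "gripper": 0.45},
    {"dp": [0, 0, 0], "turn": [0, 0, 0], "gripper": 0.45}
  ]
}}

```text
clock: 7.85
position: [458.9, -169.3, 125.8]
ee_rot: [3.141, -0.0, 2.555]
contact_force: [0.0, -1.1, -0.5]
opening: 50.3
```

```bash
python3 - <<'E'
from plan import *
from bench import cams
to([458,-170.5,73],np.pi-.588)
f=cams.grab_frame("scene"); crop(f,180,150,90,90,6,"pics/p4.png")
print((proj(f,[cur()[0],[458,-170.5,99]])-[180,150]+.5)*6-.5)
E
```

```text
turn(deg) [ 0.01 -0.01  0.05] share6 [ 0.001 -0.001  0.009]  then dp mm [ 0.11 -1.48 52.76] share30 [ 0.004 -0.049  1.759] n>= 1.76
[[339.58308948 290.14929461]
 [339.54280103 339.01914645]]
```

View pics/p4.png

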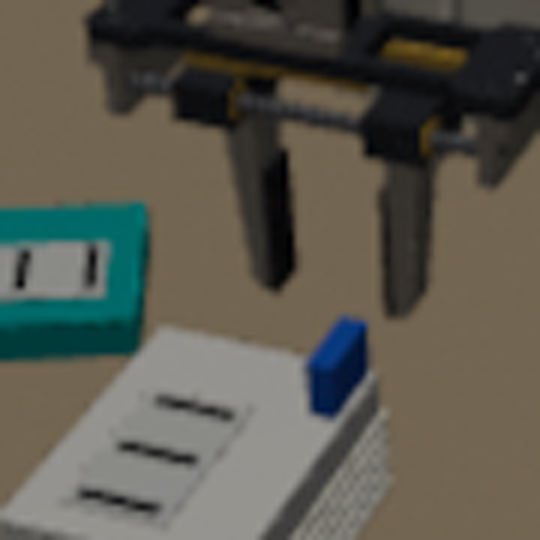

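>>> {"fn": "apply_moves", "kwargs": {
  "series": [
    {"dp": [0, -0.05, 0.45], "turn": [0, 0, 0], "gripper": 0.45},
    {"dp": [0, 0, 0.45], "turn": [0, 0, 0], "gripper": 0.45},
    {"dp": [0, 0, 0.45], "turn": [0, 0, 0], "gripper": 0.45},
    {"dp": [0, 0, 0.4], "turn": [0, 0, 0], "gripper": 0.45},
    {"dp": [0, 0, 0], "turn": [0, 0, 0], "gripper": 0.45}
  ]
}}

```text
clock: 8.52
position: [457.4, -170.2, 72.1]
ee_rot: [-3.141, -0.002, 2.555]
contact_force: [-0.1, -0.3, -0.5]
opening: 50.4
```

>>> {"fn": "apply_moves", "kwargs": {
  "series": [
    {"dp": [0, 0, 0], "turn": [0, 0, 0], "gripper": 0.75},
    {"dp": [0, 0, 0], "turn": [0, 0, 0], "gripper": 0.8},
    {"dp": [0, 0, 0], "turn": [0, 0, 0], "gripper": 0.85},
    {"dp": [0, 0, 0], "turn": [0, 0, 0], "gripper": 0.9},
    {"dp": [0, 0, 0], "turn": [0, 0, 0], "gripper": 1}
  ]
}}

```text
clock: 9.15
position: [458.2, -170.9, 73.6]
ee_rot: [-3.141, 0.001, 2.556]
contact_force: [-0.7, -3.0, 4.5]
opening: 13.8
```

>>> {"fn": "apply_moves", "kwargs": {
  "series": [
    {"dp": [0, 0, 0], "turn": [0, 0, 0], "gripper": 1},
    {"dp": [0, 0, 0], "turn": [0, 0, 0], "gripper": 1}
  ]
}}

```text
clock: 9.4
position: [458.3, -170.9, 73.6]
ee_rot: [-3.141, 0.001, 2.555]
contact_force: [-2.5, -3.2, 5.1]
opening: 13.7
```

```bash
python3 - <<'E'
from plan import *
from bench import cams
s=status.read_state(); print(s["contact_force"],s["ft_torque"],s["position"],s["ee_rot"],s["opening"])
f=cams.grab_frame("scene"); crop(f,170,170,90,100,6,"pics/p5.png")
# peel plan in cover frame, tool pose
p0,R0=cur(); yaw=-.588
cz=Ro.from_euler("z",yaw)
cen=np.array([458.,-170.5,0])-cz.apply([-53,46,0]); piv=cen+cz.apply([75,-55,0])+[0,0,45]
w=cz.apply(np.array([101,128,0])/163.05)
for st in (1.5,2,2.5):
  p,R=p0.copy(),R0
  a=0
  for k in range(6):
    dR=Ro.from_rotvec(w*np.radians(st)); p1=piv+dR.apply(p-piv)
    R1=dR*R; print(st,"dp",(R.inv().apply(p1-p)/30).round(3),"turn",(np.degrees((R.inv()*R1).as_rotvec())/6).round(3)); p,R=p1,R1
E
```

```text
[-2.47205132 -3.21289541  5.09074369] [-0.62703422  0.43939204  0.13698551] [ 458.25777203 -170.85885619   73.60251976] [-3.14122407e+00  5.14736615e-04  2.55541028e+00] 13.71499819216301
1.5 dp [-0.021 -0.017 -0.142] turn [-0.155  0.196  0.   ]
1.5 dp [-0.021 -0.017 -0.142] turn [-0.155  0.196  0.   ]
1.5 dp [-0.021 -0.017 -0.142] turn [-0.155  0.196  0.   ]
1.5 dp [-0.021 -0.017 -0.142] turn [-0.155  0.196  0.   ]
1.5 dp [-0.021 -0.017 -0.142] turn [-0.155  0.196  0.   ]
1.5 dp [-0.021 -0.017 -0.142] turn [-0.155  0.196  0.   ]
2 dp [-0.029 -0.023 -0.189] turn [-0.207  0.261  0.   ]
2 dp [-0.029 -0.023 -0.189] turn [-0.207  0.261  0.   ]
2 dp [-0.029 -0.023 -0.189] turn [-0.207  0.261  0.   ]
2 dp [-0.029 -0.023 -0.189] turn [-0.207  0.261  0.   ]
2 dp [-0.029 -0.023 -0.189] turn [-0.207  0.261  0.   ]
2 dp [-0.029 -0.023 -0.189] turn [-0.207  0.261  0.   ]
2.5 dp [-0.037 -0.029 -0.236] turn [-0.259  0.327  0.   ]
2.5 dp [-0.037 -0.029 -0.236] turn [-0.259  0.327  0.   ]
2.5 dp [-0.037 -0.029 -0.236] turn [-0.259  0.327  0.   ]
2.5 dp [-0.037 -0.029 -0.236] turn [-0.259  0.327  0.   ]
2.5 dp [-0.037 -0.029 -0.236] turn [-0.259  0.327  0.   ]
2.5 dp [-0.037 -0.029 -0.236] turn [-0.259  0.327  0.   ]
```

View pics/p5.png

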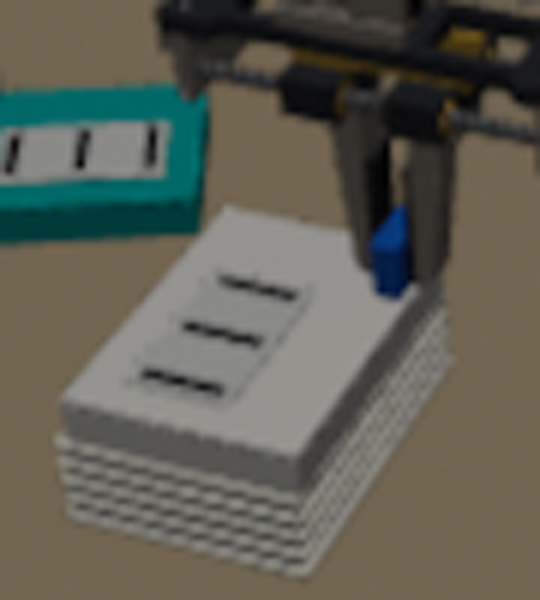

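>>> {"fn": "apply_moves", "kwargs": {
  "series": [
    {"dp": [-0.02, -0.02, -0.14], "turn": [-0.155, 0.2, 0], "gripper": 1},
    {"dp": [-0.02, -0.02, -0.14], "turn": [-0.155, 0.2, 0], "gripper": 1},
    {"dp": [-0.02, -0.02, -0.14], "turn": [-0.155, 0.2, 0], "gripper": 1},
    {"dp": [0, 0, 0], "turn": [0, 0, 0], "gripper": 1}
  ]
}}

```text
clock: 9.95
position: [458.8, -173.9, 86.1]
ee_rot: [3.092, -0.063, 2.555]
contact_force: [-1.4, -3.1, 0.4]
opening: 13.8
```

```bash
python3 - <<'E'
from plan import *
from bench import cams
s=status.read_state(); print(s["contact_force"],s["ft_torque"],s["position"],s["ee_rot"],s["opening"], np.linalg.norm((cur()[1]*Ro.from_euler("xyz",[np.pi,0,2.5554]).inv()).as_rotvec()))
f=cams.grab_frame("scene"); crop(f,170,170,90,100,6,"pics/p6.png")
E
```

```text
[-1.37175612 -3.12762685  0.43957036] [-0.78848166  0.20902206 -0.09920905] [ 458.82857654 -173.89754395   86.08341461] [ 3.09235311 -0.0634443   2.55503175] 13.809743666394715 0.08031304115424426
```

View pics/p6.png

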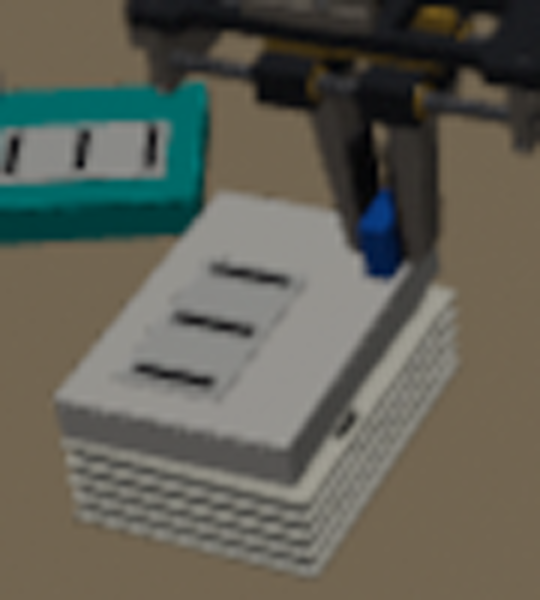

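>>> {"fn": "apply_moves", "kwargs": {
  "series": [
    {"dp": [-0.02, -0.02, -0.14], "turn": [-0.155, 0.2, 0], "gripper": 1},
    {"dp": [-0.02, -0.02, -0.14], "turn": [-0.155, 0.2, 0], "gripper": 1},
    {"dp": [-0.02, -0.02, -0.14], "turn": [-0.155, 0.2, 0], "gripper": 1},
    {"dp": [0, 0, 0], "turn": [0, 0, 0], "gripper": 1}
  ]
}}

```text
clock: 10.5
position: [459.9, -177.2, 98.3]
ee_rot: [3.043, -0.126, 2.56]
contact_force: [-1.5, -1.3, 2.0]
opening: 14.1
```

```bash
python3 - <<'E'
from plan import *
from bench import cams
s=status.read_state(); print(s["contact_force"],s["ft_torque"],s["position"],s["ee_rot"],s["opening"], np.linalg.norm((cur()[1]*Ro.from_euler("xyz",[np.pi,0,2.5554]).inv()).as_rotvec()))
f=cams.grab_frame("scene"); crop(f,170,170,90,100,6,"pics/p7.png")
E
```

```text
[-1.45422092 -1.33121708  2.03823636] [-0.5774209   0.04237632 -0.05380625] [ 459.93707966 -177.22182842   98.31317097] [ 3.04281076 -0.12598116  2.56045796] 14.091530852989985 0.1599336996510392
```

View pics/p7.png

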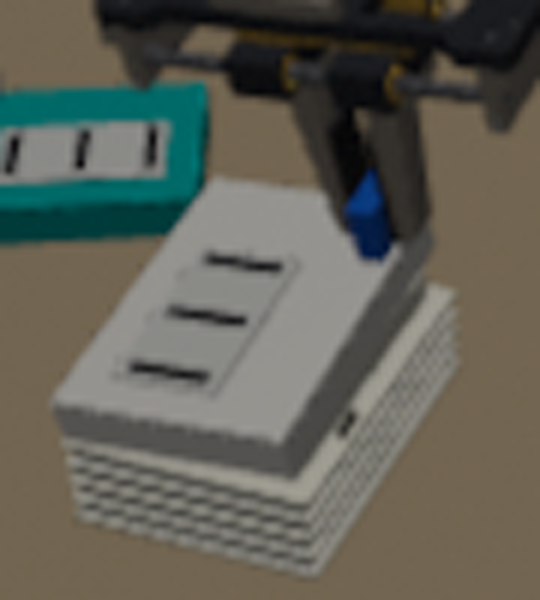

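>>> {"fn": "apply_moves", "kwargs": {
  "series": [
    {"dp": [-0.02, -0.02, -0.13], "turn": [-0.155, 0.2, 0], "gripper": 1},
    {"dp": [-0.02, -0.02, -0.13], "turn": [-0.155, 0.2, 0], "gripper": 1},
    {"dp": [-0.02, -0.02, -0.14], "turn": [-0.155, 0.2, 0], "gripper": 1},
    {"dp": [0, 0, 0], "turn": [0, 0, 0], "gripper": 1}
  ]
}}

```text
clock: 11.05
position: [461.2, -181.9, 109.6]
ee_rot: [2.993, -0.188, 2.568]
contact_force: [-0.2, 1.3, 3.2]
opening: 13.5
```

```bash
python3 - <<'E'
from plan import *
from bench import cams
s=status.read_state(); print(s["contact_force"],s["ft_torque"],s["position"],s["ee_rot"],s["opening"], np.linalg.norm((cur()[1]*Ro.from_euler("xyz",[np.pi,0,2.5554]).inv()).as_rotvec()))
f=cams.grab_frame("scene"); crop(f,170,170,90,100,6,"pics/p8.png")
pickle.dump(f,open("f8.pkl","wb"))
# rigid prediction: cover attached to tool since grasp
p0=np.array([458.26,-170.86,73.6]);R0=Ro.from_euler("xyz",[-3.14122,.0005,2.5554]);p,R=cur()
cz=Ro.from_euler("z",-.588);cen=np.array([458,-170.5,45])-cz.apply([-53,46,0])
for n,c in dict(pxpy=[75,55,24],pxmy=[75,-55,24],mxmy=[-75,-55,24],fin=[-53,46,54],far=[75,-55,0]).items():
    X=p+(R*R0.inv()).apply(cen+cz.apply(c)-p0); print(n,X.round(1),((proj(f,X)-[170,170]+.5)*6-.5).round(0))
E
```

```text
[-0.17684288  1.26416553  3.22459439] [-0.29606972 -0.08595099 -0.04560042] [ 461.18518248 -181.92551392  109.61277818] [ 2.99291125 -0.18828948  2.56833817] 13.526754986430834 0.23937022706448693
pxpy [ 571.  -241.5   82.3] [[273. 432.]]
pxmy [ 509.3 -331.1   66.4] [[ 44. 402.]]
mxmy [ 385.7 -251.    94.5] [[202. 162.]]
fin [ 462.7 -187.2  134.2] [[359. 164.]]
far [ 507.5 -325.7   43.1] [[ 65. 439.]]
```

View pics/p8.png

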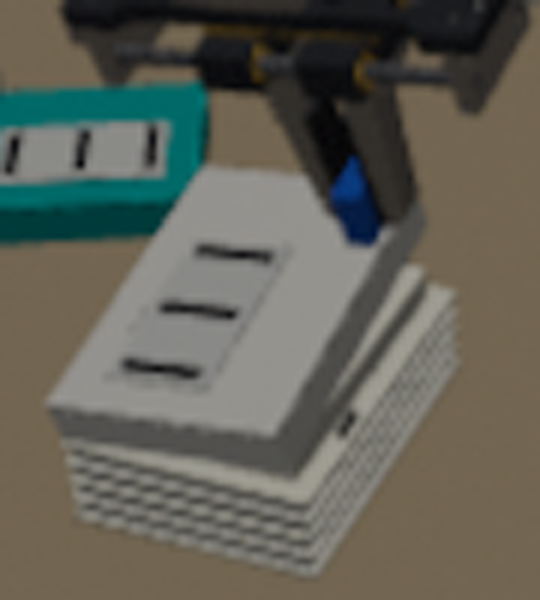

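```bash
python3 - <<'E'
from plan import *
p,R=cur(); print(R.inv().apply([0,0,1]))
E
```

```text
[ 0.18675754  0.14504599 -0.97163948]
```

>>> {"fn": "apply_moves", "kwargs": {
  "series": [
    {"dp": [0.04, 0.03, -0.2], "turn": [0, 0, 0], "gripper": 1},
    {"dp": [0.04, 0.03, -0.2], "turn": [0, 0, 0], "gripper": 1},
    {"dp": [0.04, 0.03, -0.2], "turn": [0, 0, 0], "gripper": 1}
  ]
}}

```text
clock: 11.48
position: [460.7, -181.4, 128.4]
ee_rot: [2.994, -0.188, 2.569]
contact_force: [0.5, -0.3, -1.9]
opening: 13.6
```

```bash
python3 - <<'E'
from plan import *
from bench import cams
s=status.read_state(); print(s["contact_force"],s["ft_torque"],s["position"],s["opening"])
f=cams.grab_frame("scene"); crop(f,170,170,90,100,6,"pics/p9.png")
E
```

```text
[ 0.49461816 -0.25218296 -1.89797376] [-0.09825745 -0.00902245 -0.02606933] [ 460.67369101 -181.37386629  128.35377974] 13.632951184810315
```

View pics/p9.png

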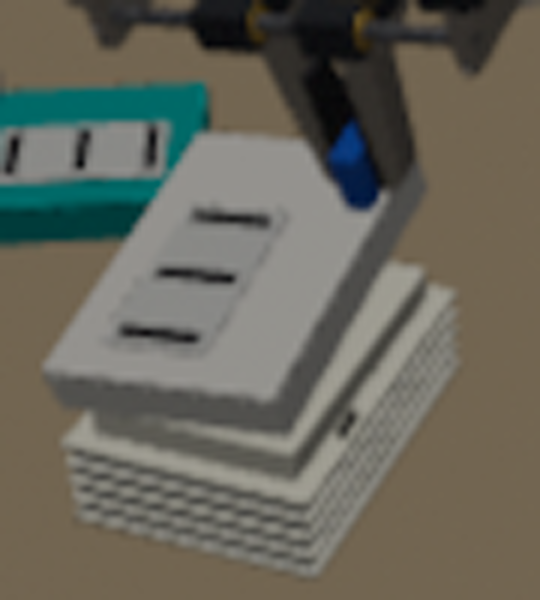

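>>> {"fn": "apply_moves", "kwargs": {
  "series": [
    {"dp": [0.1, 0.08, -0.5], "turn": [0, 0, 0], "gripper": 1},
    {"dp": [0.13, 0.1, -0.7], "turn": [0, 0, 0], "gripper": 1},
    {"dp": [0.13, 0.1, -0.7], "turn": [0, 0, 0], "gripper": 1},
    {"dp": [0.13, 0.1, -0.7], "turn": [0.2, -0.25, 0], "gripper": 1},
    {"dp": [0.1, 0.08, -0.5], "turn": [0.2, -0.25, 0], "gripper": 1}
  ]
}}

```text
clock: 12.15
position: [461.0, -181.4, 225.2]
ee_rot: [3.038, -0.134, 2.562]
contact_force: [-0.2, -0.4, -2.0]
opening: 13.8
```

>>> {"fn": "apply_moves", "kwargs": {
  "series": [
    {"dp": [0, 0, 0], "turn": [0.25, -0.32, 0], "gripper": 1},
    {"dp": [0, 0, 0], "turn": [0.25, -0.32, 0], "gripper": 1},
    {"dp": [0, 0, 0], "turn": [0.25, -0.33, 0], "gripper": 1},
    {"dp": [0, 0, 0], "turn": [0.25, -0.33, 0], "gripper": 1},
    {"dp": [0, 0, 0], "turn": [0, 0, 0], "gripper": 1}
  ]
}}

```text
clock: 12.78
position: [460.3, -180.3, 223.2]
ee_rot: [-3.14, -0.0, 2.557]
contact_force: [0.4, -0.1, -1.2]
opening: 14.0
```

```bash
python3 - <<'E'
from plan import *
from bench import cams
s=status.read_state(); print(s["contact_force"],s["position"],s["ee_rot"],s["opening"],s["q"])
for n in ("scene","top"):
  f=cams.grab_frame(n); cv2.imwrite(f"pics/p10{n}.png",f["color"])
E
```

```text
[ 0.35590717 -0.10172562 -1.19612185] [ 460.25539709 -180.31362482  223.20769114] [-3.14046044e+00 -2.02666740e-04  2.55662801e+00] 14.028469702143608 [-3.75650183e-01  1.39361450e-01  1.89653789e+00 -1.19175166e-03
  1.10612711e+00 -1.36094769e+00]
```

View pics/p10scene.png

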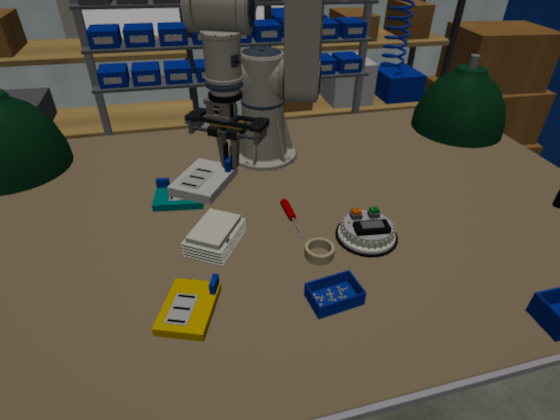

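```bash
python3 -c "
from plan import *
to([529,245,195])"
```

```text
turn(deg) [0. 0. 0.] share6 [0. 0. 0.]  then dp mm [178.43 392.68  28.3 ] share30 [ 5.948 13.089  0.943] n>= 13.09
```

>>> {"fn": "apply_moves", "kwargs": {
  "series": [
    {"dp": [0.12, 0.26, 0], "turn": [0, 0, 0], "gripper": 1},
    {"dp": [0.24, 0.52, 0], "turn": [0, 0, 0], "gripper": 1},
    {"dp": [0.3, 0.65, 0], "turn": [0, 0, 0], "gripper": 1},
    {"dp": [0.3, 0.65, 0], "turn": [0, 0, 0], "gripper": 1},
    {"dp": [0.3, 0.65, 0], "turn": [0, 0, 0], "gripper": 1}
  ]
}}

```text
clock: 13.5
position: [474.7, -90.4, 223.5]
ee_rot: [-3.141, -0.0, 2.555]
contact_force: [0.0, -0.3, -1.3]
opening: 13.7
```

>>> {"fn": "apply_moves", "kwargs": {
  "series": [
    {"dp": [0.3, 0.65, 0], "turn": [0, 0, 0], "gripper": 1},
    {"dp": [0.3, 0.65, 0], "turn": [0, 0, 0], "gripper": 1},
    {"dp": [0.3, 0.65, 0], "turn": [0, 0, 0], "gripper": 1},
    {"dp": [0.3, 0.65, 0], "turn": [0, 0, 0], "gripper": 1},
    {"dp": [0.3, 0.65, 0], "turn": [0, 0, 0], "gripper": 1}
  ]
}}

```text
clock: 14.12
position: [491.0, 15.7, 223.5]
ee_rot: [-3.141, -0.0, 2.555]
contact_force: [0.0, -0.0, -1.5]
opening: 13.8
```

>>> {"fn": "apply_moves", "kwargs": {
  "series": [
    {"dp": [0.3, 0.65, 0], "turn": [0, 0, 0], "gripper": 1},
    {"dp": [0.3, 0.65, 0], "turn": [0, 0, 0], "gripper": 1},
    {"dp": [0.3, 0.65, 0], "turn": [0, 0, 0], "gripper": 1},
    {"dp": [0.3, 0.65, 0.05], "turn": [0, 0, 0], "gripper": 1},
    {"dp": [0.3, 0.65, 0.1], "turn": [0, 0, 0], "gripper": 1}
  ]
}}

```text
clock: 14.75
position: [507.3, 121.9, 219.0]
ee_rot: [-3.141, -0.0, 2.555]
contact_force: [-0.6, -1.1, -2.3]
opening: 13.9
```

```bash
python3 -c "
from plan import *
to([529,245,195])"
```

```text
turn(deg) [0. 0. 0.] share6 [0. 0. 0.]  then dp mm [ 50.04 114.55  23.95] share30 [1.668 3.818 0.798] n>= 3.82
```

>>> {"fn": "apply_moves", "kwargs": {
  "series": [
    {"dp": [0.3, 0.65, 0.15], "turn": [0, 0, 0], "gripper": 1},
    {"dp": [0.3, 0.65, 0.15], "turn": [0, 0, 0], "gripper": 1},
    {"dp": [0.28, 0.65, 0.15], "turn": [0, 0, 0], "gripper": 1},
    {"dp": [0.25, 0.6, 0.15], "turn": [0, 0, 0], "gripper": 1},
    {"dp": [0.15, 0.35, 0.1], "turn": [0, 0, 0], "gripper": 1}
  ]
}}

```text
clock: 15.38
position: [523.8, 215.2, 197.5]
ee_rot: [-3.141, -0.0, 2.556]
contact_force: [0.8, 0.1, -0.8]
opening: 13.4
```

>>> {"fn": "apply_moves", "kwargs": {
  "series": [
    {"dp": [0.08, 0.18, 0.04], "turn": [0, 0, 0], "gripper": 1},
    {"dp": [0, 0, 0], "turn": [0, 0, 0], "gripper": 1},
    {"dp": [0, 0, 0], "turn": [0, 0, 0], "gripper": 1},
    {"dp": [0, 0, 0], "turn": [0, 0, 0], "gripper": 1}
  ]
}}

```text
clock: 15.88
position: [524.7, 219.3, 196.9]
ee_rot: [-3.141, 0.0, 2.555]
contact_force: [1.1, 0.6, -1.3]
opening: 13.4
```

```bash
python3 - <<'E'
from plan import *
from bench import cams
s=status.read_state(); print(s["contact_force"],s["position"],s["ee_rot"],s["opening"],s["joint_velocities"])
to([529,245,195])
for n in ("scene","top"):
  f=cams.grab_frame(n); cv2.imwrite(f"pics/p11{n}.png",f["color"])
  if n=="scene": crop(f,310,120,130,130,6,"pics/p11c.png"); crop(f,170,190,90,80,7,"pics/p11s.png")
  cz=Ro.from_euler("z",-.588); cen=s["position"]-cz.apply([-53,46,0]); cen[2]-=28.6
  print(cen)
  off=np.array([310,120])
  if n=="scene":
    for c in ([75,55,24],[75,-55,24],[-75,-55,24],[-75,55,24],[75,55,0],[75,-55,0]): print(c,((proj(f,cen+cz.apply(c))-off+.5)*6-.5).round(0))
E
```

```text
[ 1.05977891  0.57802276 -1.31263354] [524.7027039  219.27464662 196.91867065] [-3.14128273e+00  2.38294441e-04  2.55470263e+00] 13.422898236800213 [ 9.83713075e-04  6.36171549e-04  1.91187076e-04  1.64571653e-06
 -1.11155962e-03  2.41282478e-04]
turn(deg) [0. 0. 0.] share6 [0. 0. 0.]  then dp mm [10.67 23.8   1.91] share30 [0.356 0.793 0.064] n>= 0.79
[543.28533666 151.60127106 168.31867065]
[75, 55, 24] [[438. 470.]]
[75, -55, 24] [[166. 417.]]
[-75, -55, 24] [[240. 249.]]
[-75, 55, 24] [[484. 292.]]
[75, 55, 0] [[428. 519.]]
[75, -55, 0] [[161. 466.]]
[543.28533666 151.60127106 168.31867065]
```

View pics/p11scene.png

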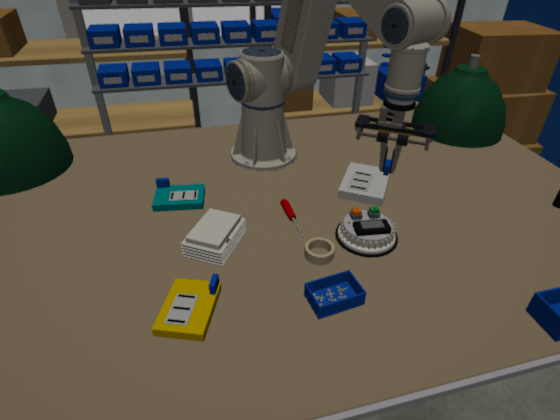

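View pics/p11c.png

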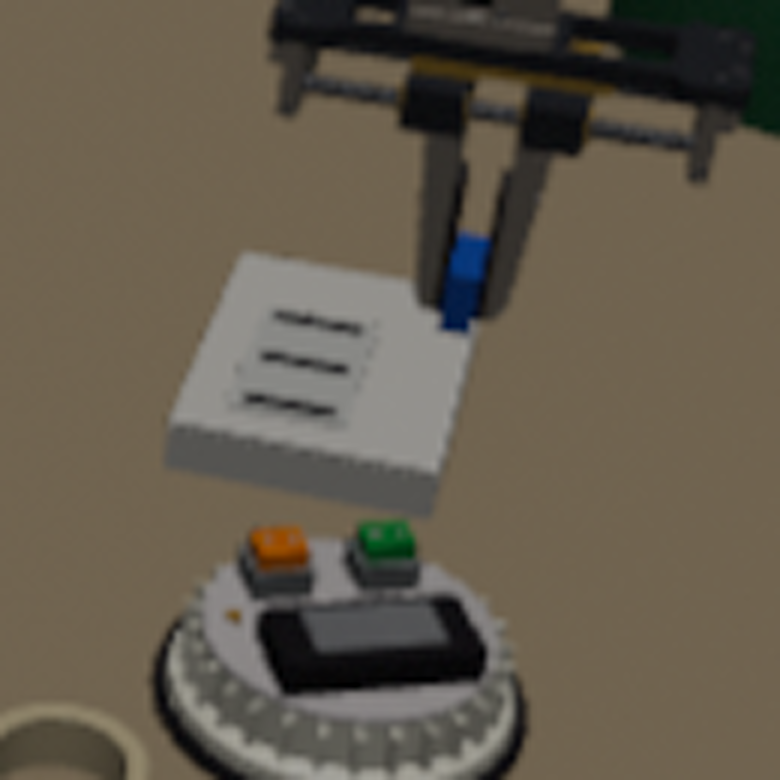

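View pics/p11s.png

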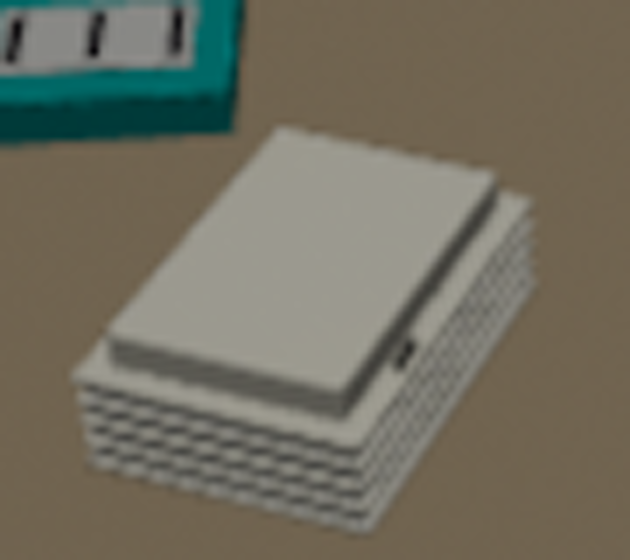

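View pics/p11top.png

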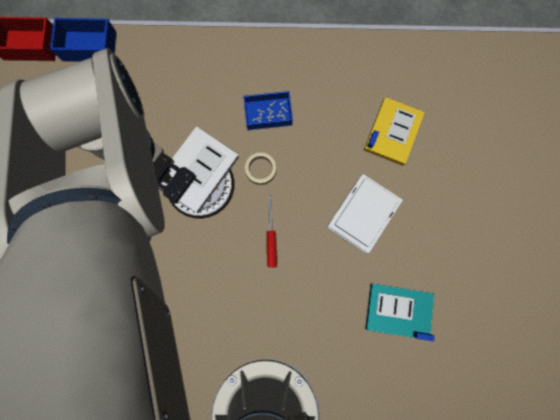

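>>> {"fn": "apply_moves", "kwargs": {
  "series": [
    {"dp": [0.15, 0.3, 0.05], "turn": [0, 0, 0], "gripper": 1},
    {"dp": [0.15, 0.3, 0], "turn": [0, 0, 0], "gripper": 1},
    {"dp": [0.07, 0.2, 0], "turn": [0, 0, 0], "gripper": 1},
    {"dp": [0, 0, 0], "turn": [0, 0, 0], "gripper": 1},
    {"dp": [0, 0, 0], "turn": [0, 0, 0], "gripper": 1}
  ]
}}

```text
clock: 16.6
position: [528.5, 245.8, 195.1]
ee_rot: [-3.141, -0.0, 2.556]
contact_force: [0.9, 0.2, -1.6]
opening: 13.7
```

>>> {"fn": "apply_moves", "kwargs": {
  "series": [
    {"dp": [0, 0, 0], "turn": [0, 0, 0], "gripper": 1},
    {"dp": [0, 0, 0], "turn": [0, 0, 0], "gripper": 1},
    {"dp": [0, 0, 0], "turn": [0, 0, 0], "gripper": 1},
    {"dp": [0, 0, 0], "turn": [0, 0, 0], "gripper": 1}
  ]
}}

```text
clock: 17.1
position: [528.7, 245.8, 195.2]
ee_rot: [-3.141, 0.0, 2.555]
contact_force: [-0.1, -0.0, -1.2]
opening: 13.7
```

```bash
python3 - <<'E'
from plan import *
from bench import cams
s=status.read_state(); print(s["contact_force"],s["position"],s["ee_rot"],s["opening"],abs(s["joint_velocities"]).max())
f=cams.grab_frame("scene"); crop(f,310,120,130,130,6,"pics/p12c.png")
cz=Ro.from_euler("z",-.588); cen=s["position"]-cz.apply([-53,46,0]); cen[2]-=28.6; print(cen)
for c in ([75,55,24],[75,-55,24],[-75,-55,24],[75,55,0],[75,-55,0]): print(c,((proj(f,cen+cz.apply(c))-[310,120]+.5)*6-.5).round(0))
E
```

```text
[-0.1205927  -0.01979377 -1.17965375] [528.66954514 245.78065957 195.22703212] [-3.14110492e+00  3.66067099e-05  2.55516147e+00] 13.735789344053991 0.0024495891005080926
[547.2521779  178.10728401 166.62703212]
[75, 55, 24] [[502. 470.]]
[75, -55, 24] [[230. 418.]]
[-75, -55, 24] [[297. 250.]]
[75, 55, 0] [[492. 519.]]
[75, -55, 0] [[224. 466.]]
```

View pics/p12c.png

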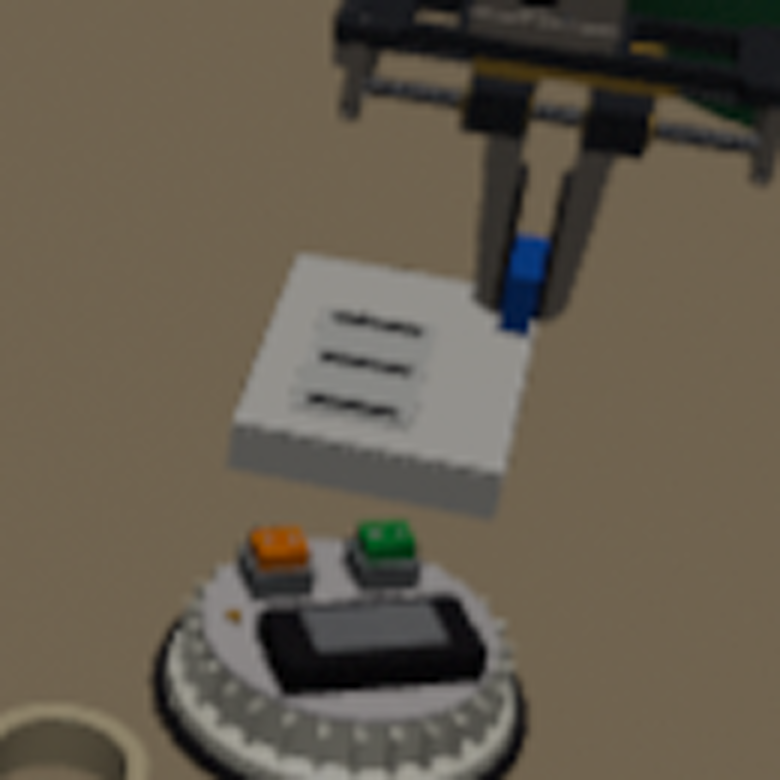

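```bash
python3 -c "
from bench import workorder
print(workorder.job_done())"
```

```text
the job is handed in; nothing more can be done
None
```

The job is done and handed in at about 17 s of the 58 s allowed; no verdict was reported.

- **Plugs:** I pressed the green and orange plugs down together. They met the hard stop at a TCP height of 71.2 mm with about 35 N on the wrist, and the picture afterwards shows both seated.
- **Peel:** I gripped the blue fin (opening 13.7 mm) and rotated the cover about its opposite corner to 0.24 rad tool tilt. The picture matched a rigid prediction that puts the far corner at about 43 mm, on the 45 mm rim within the measuring error. The cover then lifted clear without dragging the stack.
- **Last checks:** The cover is held about level and at rest, with its lower rim about 167 mm up. Its centre is at about (547, 178) mm against my estimate of (547, 177) mm for the module. In the scene view its visible corners fall within about 1 pixel of where they should be.
- **What disagreed:**
  - The stack shifted about 2.5–3 mm during the peel and stayed put after that (limit 25 mm).
  - The scene-camera fit of the module alone differed by about 8 mm from the top-camera fit. I used the top-camera fit; plug positions from both cameras agreed with it to within a few mm.
  - The bystanders look unmoved in the pictures; I did not measure them.

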